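# Slide a blue door plate out of its holder and set it on the marking stand

### The job

Take the blue door plate for marking: push it along its lane until about a third of it sticks out over the red front lip of the plate holder, still lying flat. Then pinch that free end across its width, lift the plate clear and lay it flat, lengthwise and centred on the green marking stand, without dropping it. Leave the yellow plate where it is.

Things in the scene. Friction and masses are not known exactly. Their poses are not given: they have to be found in the camera images.
- plate_blue: Blue plate 160 long (x) x 60 wide (y) x 6 mm, 50-100 g. Origin: underside centre, z up. Starts in either lane of the holder on a loose grey spare plate of the same size, x parallel to the holder's x, underside 56 mm above the table, front end 9-31 mm behind the holder's front face. Push its rear end face with closed fingertips 59 mm above the table (spare's top: 56). Tips off beyond 75 mm overhang.
- plate_yellow: Yellow plate, same size, origin and axes as the blue one, lying in the same way in the holder's other lane on another grey spare. To be left alone.
- holder: Grey block, immovable, 200 long (x) x 176 wide (y) x 61 mm. Origin: centre of underside, on the table. Two lanes along x, centred at y = -40 and +40 mm, 64 wide between rails 16 wide; lane floor 50, rail tops 61 mm above the table. Front: -x end (face at x = -100), red, lip 54 mm high stops only the spares. Rear (x = +100) open. Rails cover the plates' sides: grip across 60 mm only in front.
- stand: Green marking stand, fixed: upright block 120 long (x) x 36 wide (y) mm, black rubber top 40 mm above the table, on a foot 150 x 70 x 8 mm. Origin: centre of underside, on the table, z up. Fingers holding the wider plate across its width come down on both sides of the block. The plate's ends may point either way.
Mind the look-alikes: they are no part of the job. What is meant by the plate_blue is not black, and is the smaller of those in its own colour.

How it is judged (in metres and radians):
On the way, in this order (a step that is already met when the one before it is completed fails the run):
1. the blue plate sticks out at least 35 mm over the front of the holder, still lying flat on its pile (x of plate_blue in the frame of holder below -0.055 m and z of plate_blue in the frame of holder between 0.051 and 0.061 m and angle between plate_blue's own z axis and vertical below 0.1 rad), for 0.2 s.
2. the blue plate is pinched in the fingers and lifted at least 20 mm (contact force between the fingers and plate_blue above 1 N and height (world z) of plate_blue above 0.076 m), for 0.2 s.
At the end, for the whole second after the job is handed in: The blue plate lies flat and still on top of the green stand, its centre within 20 mm of the stand's centre and its length within about 12 degrees of the stand's, let go; the yellow plate is within 20 mm of where it started (horizontal distance between plate_blue and stand below 0.02 m and angle between the x axis of plate_blue and the x axis of stand, either way round below 0.22 rad and angle between plate_blue's own z axis and vertical below 0.1 rad and z of plate_blue in the frame of stand between 0.035 and 0.045 m and linear speed of plate_blue below 0.02 m/s and distance of plate_yellow from where it was at the start of the episode below 0.02 m); the robot touches nothing.
It fails at once if the yellow plate is moved more than 20 mm (distance of plate_yellow from where it was at the start of the episode above 0.02 m).
It fails at once if the blue plate is dropped or flung (faster than 0.7 m/s while no finger touches it) (contact force between the fingers and plate_blue below 0.05 N and linear speed of plate_blue above 0.7 m/s).
It also fails if it takes over 53 s, if anything falls off the work surface, if the arm or the gripper's body presses on something with over 40 N, if the wrist force passes 120 N, or if a joint passes its speed limit or range.

### The arm

A 6-joint arm with a two-finger parallel gripper is mounted at the origin on the work surface. World frame = base frame: x ahead of the robot, y to its left, z up, the work surface at z = 0. Lengths are in m, angles in degrees, forces in N, time in s.
With the tool pointing down it reaches from about 0.375 to 0.9 m from the base axis. Payload 3.1 kg.
Tool frame: the origin (TCP) lies at the centre of the arm's flange, where the gripper is bolted on; the fingertips stand 182 mm ahead of it and the grasp point (between the pads) lies 164 mm ahead of it; x points along the fingers, z is the direction in which the jaws open and shut, and the axes are right-handed (so a half turn about x gives the same grasp; the last joint's range is limited). The gripper opens to 87 mm and grips with 3 to 60 N. Pads are 19 mm wide; open, the fingers measure 117 mm over their backs; the gripper's body (75 mm by 190 mm) begins 51 mm behind the grasp point.
Start: joints at [64.2, 30.224, 82.088, -0, 67.689, -10.227], TCP at [0.168, 0.602, 0.405] pointing down, gripper open.
Joint ranges: [-176.69, 176.69], [-43.24, 126.21], [12.49, 139.97], [-82, 262], [0, 151.66], [-163.58, 163.58]. Speed limits (degrees/s): [159.86, 159.86, 180, 180, 180, 180].

### API

Orientations are given as a 3x3 rotation matrix whose columns are the frame's x, y, z axes.
In Python, from rig import bot gives the robot as it stands.
- The arm moves only by the shell command python3 -m crank 'ROWS' [OPENING]. ROWS is JSON, a list of rows, each an object with "offset": the shift along the tool's x, y, z in m, a list of three; "spin": the turn about the tool's x in rad. A call has 1 to 12 rows; each row shifts and turns the commanded pose from where the row before left it, along the tool's axes as they then stand; what a row does not reach is not made up. A row lasts 1/10 s, in which the tool goes at most 50 mm and 8.59 degrees, less where a joint would pass 70% of its speed; a pose out of reach is approached as far as the arm can. A call is refused whole if a number of a shift passes 0.05 or a number of a turn 0.15, either way. A call with a gripper value outside its range is refused whole. OPENING is the finger opening in m, from 0 to 0.087, set as the call begins (- or left out, the last holds). The fingers move at their own pace and stop on an object; the grip force is fixed at half the most. Time passes only in rows, so rows that do not move let the fingers close. It gives the time, the measured TCP pose, the force and the opening at its end, in the units of the state.
- bot.read_state(): the state, without advancing time (a new reading comes with each control period).
- bot.capture(name): name is "scene" or "top" or "wrist"; returns a dict with "pixels" (384x512x3 uint8, blue, green, red), "depth" (384x512 float32, m along the optical axis (not along the pixel's ray), 0 where there is no reading), "K" (3x3 intrinsics, pixels), "world_to_cam" (4x4, takes a point from world to camera coordinates). Camera axes: x right, y up, looking along -z (the intrinsics and any distortion apply to the point x, -y, -z); pixel columns grow to the right and rows downward; lengths in m; the calibration is good to about 2 mm. A picture is of the moment at which its call begins.
- bot.hand_in(): hands the job in, once; it reports no verdict.
Trained networks look in a picture, given as the dict that the camera call returned (one of the last four; its "shot" number tells which), for a name from the list of things; names that differ only in an ending like _2 or _b are one class to them, and where a whole thing is asked for, a point or a joint stands for the part that bears it (a point fixed in the world has none). Each returns a list of dicts, best first, with "p" (0 to 1); they miss things now and then, are a little off and sometimes report something else, mostly with a low value. They report only what shows in the picture. A call takes as long as a camera call. They do not tell look-alikes from the thing itself.
- bot.regions_of(label, picture): "region" (384x512 bool, what is visible of it) and "extent" ([centre column, centre row, width, height] in pixels, round what is visible of it).
The state is a dict: "time_s": time; "joint_positions": joint angles; "qvel": joint speeds; "tau": joint torques, N m; "position": TCP position; "tcp_rot": TCP orientation; "force": force on the tool from outside, world axes, zero at the start; "moment": the same for the moment, N m; "opening": opening from 0.0 (shut) to 1.0 (fully open).
Only numpy, scipy, OpenCV 4.12 (cv2) and the standard library are available. Lean on these libraries where they do the work, as an engineer would, in place of code of your own. Each camera call takes 0.05 s, during which the arm holds its last target.

## Working session

There is one attempt and no reset: what is moved stays moved. The work goes in short steps, Python scripts to look and compute and a shell command to move; the robot and the scene stay as the last step left them, time stands still between calls to the robot, and variables do not carry over. Pictures are saved under pics/ and viewed, and the job is handed in when it is done.

```bash
ls; mkdir -p pics; cat > h.py <<'E'
import numpy as np, cv2
from rig import bot
def world(cap,mask=None):
    d=cap["depth"];K=np.array(cap["K"]);T=np.linalg.inv(np.array(cap["world_to_cam"]))
    v,u=np.mgrid[:d.shape[0],:d.shape[1]]
    x=(u-K[0,2])/K[0,0]*d;y=(v-K[1,2])/K[1,1]*d
    P=np.stack([x,-y,-d,np.ones_like(d)],-1)@T.T
    return P[...,:3]
E
python3 - <<'E'
from h import *
print(bot.read_state())
for n in ["scene","top"]:
    c=bot.capture(n); cv2.imwrite(f"pics/{n}0.png",c["pixels"]); print(n,c.keys(),np.round(c["world_to_cam"],3).tolist(),np.array(c["K"]).tolist())
    np.savez(f"{n}0.npz",pixels=c["pixels"],depth=c["depth"],K=c["K"],world_to_cam=c["world_to_cam"])
    for l in ["plate_blue","plate_yellow","holder","stand"]:
        for r in bot.regions_of(l,c):
            P=world(c)[r["region"]&(c["depth"]>0)]
            print(l,round(r["p"],2),np.round(r["extent"]),np.round(np.median(P,0),3) if len(P) else None)
E
```

```text
pics
{'time_s': 0.0, 'joint_positions': array([ 6.41992777e+01,  3.02807029e+01,  8.21546226e+01, -9.47590867e-04,
        6.76884383e+01, -1.02275345e+01]), 'qvel': array([-3.51977464e-02,  2.67384801e-02, -1.15591838e-02, -8.67794609e-02,
       -3.03050008e-02,  8.37546055e-05]), 'tau': array([ 9.95518967e-04, -4.40037167e+01, -1.76589149e+01,  6.33549783e-02,
        5.83472766e-02, -1.29342466e-04]), 'position': array([0.16762456, 0.60176284, 0.40376237]), 'tcp_rot': array([[-9.26385726e-04, -9.63289825e-01,  2.68462018e-01],
       [-1.95141298e-03,  2.68463364e-01,  9.63287919e-01],
       [-9.99997667e-01,  3.68495912e-04, -2.12847689e-03]]), 'force': array([-0.35025605, -1.17438017, -0.61101392]), 'moment': array([-0.01533712,  0.02362374,  0.01590555]), 'opening': 1.0003138343670959}
scene dict_keys(['pixels', 'depth', 'K', 'world_to_cam', 'shot']) [[-0.09, 0.996, 0.015, -0.019], [-0.752, -0.078, 0.655, 0.302], [0.654, 0.047, 0.755, -1.26], [0.0, 0.0, 0.0, 1.0]] [[426.82824543159205, 0.0, 254.62701055782836], [0.0, 426.82824543159205, 188.7030255548177], [0.0, 0.0, 1.0]]
pl
[... 272 characters left out ...]
.188 0.056]
stand 0.82 [127. 249.  74.  44.] [ 0.602 -0.188  0.024]
top dict_keys(['pixels', 'depth', 'K', 'world_to_cam', 'shot']) [[-0.021, -1.0, 0.002, 0.069], [0.998, -0.021, 0.063, -0.431], [-0.063, 0.004, 0.998, -1.144], [0.0, 0.0, 0.0, 1.0]] [[409.1764605734943, 0.0, 259.7898587793882], [0.0, 409.1764605734943, 192.9285879675212], [0.0, 0.0, 1.0]]
plate_blue 0.66 [216. 243.  66.  76.] [0.291 0.186 0.008]
plate_blue 0.64 [139. 160.  60.  45.] [0.535 0.408 0.006]
plate_blue 0.59 [212. 171.  65.  22.] [0.489 0.194 0.062]
plate_yellow 0.85 [215. 144.  58.  23.] [0.568 0.179 0.062]
holder 0.69 [213. 159.  71.  67.] [0.526 0.194 0.06 ]
stand 0.86 [346. 138.  53.  38.] [ 0.585 -0.187  0.012]
```

View pics/top0.png

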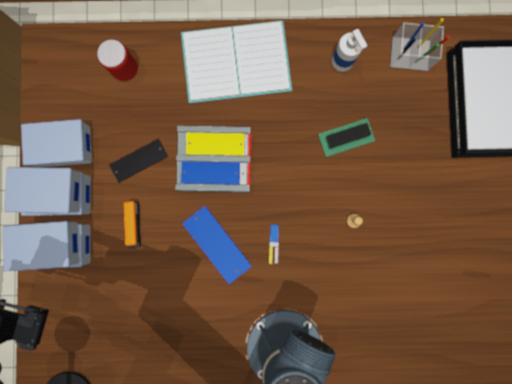

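View pics/scene0.png

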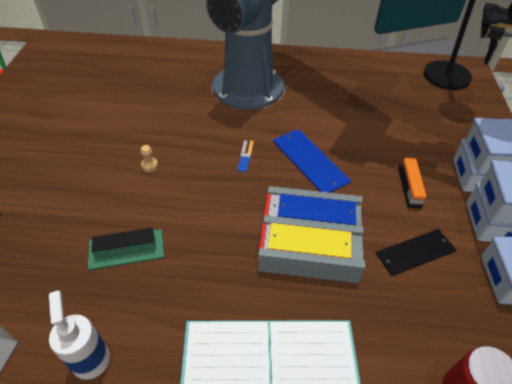

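The top view shows the yellow plate at (213,144) and the holder's blue plate at (210,173). The red lip is at x≈249, so the front faces world -y. The stand is at (347,138). The larger blue plate at (216,244) and the black one at (139,160) are look-alikes. Next I'll fit the poses.

```bash
cat >> h.py <<'E'
def rect(P,m,zlo,zhi,name=""):
    m=m&(P[...,2]>zlo)&(P[...,2]<zhi)
    n,l,s,_=cv2.connectedComponentsWithStats(m.astype(np.uint8))
    if n<2: print(name,"none");return
    k=1+np.argmax(s[1:,4]);p=P[l==k]
    (c,sz,a)=cv2.minAreaRect((p[:,:2]*1000).astype(np.float32))
    if sz[0]<sz[1]: sz=sz[::-1];a+=90
    print(name,"c",np.round(c,1),"size",np.round(sz,1),"ang",round((a+90)%180-90,2),"z",np.round(np.median(p[:,2])*1000,1),"n",len(p),"mean",np.round(p.mean(0)*1000,1))
def analyse(c,box=None):
    P=world(c);h=cv2.cvtColor(c["pixels"],cv2.COLOR_BGR2HSV);H,S,V=[h[...,i].astype(int) for i in range(3)]
    ok=c["depth"]>0
    rect(P,ok&(H>105)&(H<130)&(S>150),.045,.075,"blue")
    rect(P,ok&(H>20)&(H<35)&(S>150),.045,.075,"yellow")
    rect(P,ok&((H<6)|(H>172))&(S>150)&(P[...,1]<.25)&(P[...,1]>0)&(P[...,0]<.65),.03,.07,"red")
    rect(P,ok&(P[...,1]>.05)&(P[...,1]<.32)&(P[...,0]>.42)&(P[...,0]<.65),.05,.07,"holdertop")
    rect(P,ok&(P[...,1]<-.08)&(P[...,1]>-.3)&(P[...,0]<.7)&(P[...,0]>.5)&(V<80)&(S<150),.033,.05,"standtop")
    rect(P,ok&(P[...,1]<-.08)&(P[...,1]>-.3)&(P[...,0]<.7)&(P[...,0]>.5),.004,.05,"standall")
E
python3 - <<'E'
from h import *
for n in ["scene","top"]:
    print(n); analyse(np.load(n+"0.npz"))
E
```

```text
scene
blue c [489.7 191.6] size [158.2  61. ] ang 87.38 z 62.0 n 1708 mean [491.4 192.4  62. ]
yellow c [569.1 177.2] size [157.8  62.4] ang 87.9 z 62.0 n 2069 mean [570.8 177.7  61.9]
red c [562.7  84.5] size [58.4  6.8] ang -1.99 z 53.9 n 78 mean [563.   84.7  53.5]
holdertop c [529.3 183.1] size [199.7 179.1] ang 87.79 z 61.3 n 7017 mean [537.8 180.6  60.5]
standtop c [ 590.5 -194. ] size [118.9  39. ] ang -72.93 z 39.8 n 1022 mean [ 592.3 -193.8   39.6]
standall c [ 590.9 -194.7] size [150.4  72.5] ang -73.56 z 25.5 n 2342 mean [ 599.9 -189.3   24.2]
top
blue c [487.7 194.1] size [154.5  57.3] ang 87.14 z 62.3 n 1181 mean [487.4 193.8  62.3]
yellow c [567.6 179.8] size [155.3  59.3] ang 87.8 z 62.3 n 1215 mean [567.1 179.2  62.4]
red c [483.3  89.7] size [57.8  2.9] ang -1.43 z 52.1 n 43 mean [483.2  89.7  49.6]
holdertop c [528.7 187.2] size [200.6 177. ] ang 87.92 z 61.6 n 4468 mean [527.5 183.8  60.9]
standtop c [ 588.1 -191. ] size [119.6  34. ] ang -73.23 z 39.9 n 516 mean [ 587.7 -190.4   39.8]
standall c [ 591.  -191.9] size [155.1  79.5] ang -69.98 z 12.4 n 1240 mean [ 586.2 -187.3   23.1]
```

The two cameras agree to about 3 mm:

| Item | Centre (mm) | Angle |
|---|---|---|
| Holder | (529, 185) | x axis at about 87.9° |
| Blue plate | (489, 193) in the y=+40 lane | same as the holder |
| Stand | (589.5, -192.5) | axis at about 106.7° |

First I'll turn the tool to line up with the lane and close the fingers.

```bash
python3 -m crank '[{"offset":[0,0,0],"spin":0.149},{"offset":[0,0,0],"spin":0.149},{"offset":[0,0,0],"spin":0.149},{"offset":[0,0,0],"spin":0.149},{"offset":[0,0,0],"spin":0.149},{"offset":[0,0,0],"spin":0.149},{"offset":[0,0,0],"spin":0.149},{"offset":[0,0,0],"spin":0.149},{"offset":[0,0,0],"spin":0.145},{"offset":[0,0,0],"spin":0}]' 0
cat > t.py <<'E'
# usage: t.py x y z yaw_of_tool_y  -> remaining offsets in tool axes
import sys; from h import *
s=bot.read_state();R=s["tcp_rot"]
t=np.array(list(map(float,sys.argv[1:4])))
print("t",round(s["time_s"],2),"pos",np.round(s["position"],4),"F",np.round(s["force"],1),"open",round(s["opening"],3))
print("tilt x",np.round(R[:,0],4),"yaw of tool y",np.round(np.degrees(np.arctan2(R[1,1],R[0,1])),2))
print("offset needed",np.round(R.T@(t-s["position"]),4))
E
python3 t.py .4937 .3114 .30
```

```text
time_s: 1.5
position: [0.1678, 0.602, 0.4048]
tcp_rot: [[0.0, 0.038, 0.999], [0.0, 0.999, -0.038], [-1.0, 0.0, 0.0]]
force: [0.0, 0.2, 0.6]
opening: 0.171
t 1.5 pos [0.1678 0.602  0.4048] F [0.  0.2 0.6] open 0.171
tilt x [ 1.e-04  1.e-04 -1.e+00] yaw of tool y 87.84
offset needed [ 0.1048 -0.2781  0.3367]
```

```bash
python3 -m crank '[{"offset":[0,-0.028,0.034],"spin":0},{"offset":[0,-0.028,0.034],"spin":0},{"offset":[0,-0.028,0.034],"spin":0},{"offset":[0,-0.028,0.034],"spin":0},{"offset":[0,-0.028,0.034],"spin":0},{"offset":[0,-0.028,0.034],"spin":0},{"offset":[0,-0.028,0.034],"spin":0},{"offset":[0,-0.028,0.034],"spin":0},{"offset":[0,-0.028,0.034],"spin":0},{"offset":[0,-0.026,0.031],"spin":0},{"offset":[0,0,0],"spin":0},{"offset":[0,0,0],"spin":0}]' 0
python3 t.py .4937 .3114 .30
python3 - <<'E'
from h import *
for n in ["wrist","top"]:
    c=bot.capture(n); cv2.imwrite(f"pics/{n}1.png",c["pixels"])
    print(n); analyse(c)
E
```

```text
time_s: 2.7
position: [0.4945, 0.3107, 0.4046]
tcp_rot: [[-0.001, 0.038, 0.999], [0.0, 0.999, -0.038], [-1.0, 0.0, -0.001]]
force: [0.1, 0.3, -0.3]
opening: 0.004
t 2.7 pos [0.4945 0.3107 0.4046] F [ 0.1  0.3 -0.3] open 0.004
tilt x [-6.e-04  3.e-04 -1.e+00] yaw of tool y 87.82
offset needed [ 0.1046  0.0007 -0.0008]
wrist
blue c [490.6 249.1] size [60.3 45.3] ang -1.78 z 61.0 n 1105 mean [490.6 256.4  60.9]
yellow c [572.3 241.9] size [62.6 31.3] ang -1.21 z 60.9 n 1228 mean [570.6 242.9  60.6]
red none
holdertop c [531.6 252.8] size [176.1  62.1] ang -2.5 z 60.5 n 4410 mean [533.1 253.   60.1]
standtop none
standall none
top
blue c [487.6 194.5] size [155.1  57.5] ang 86.9 z 62.2 n 1186 mean [487.4 194.3  62.3]
yellow c [567.5 180. ] size [155.6  59.7] ang 87.48 z 62.4 n 1237 mean [566.9 180.3  62.2]
red c [483.4  89.6] size [58.   2.9] ang -1.12 z 52.7 n 43 mean [483.2  89.7  49.7]
holdertop c [528.7 187. ] size [200.6 176.8] ang 87.81 z 61.5 n 4480 mean [527.1 184.   60.9]
standtop c [ 588.2 -191.2] size [120.4  34.2] ang -72.9 z 39.9 n 518 mean [ 587.5 -190.6   39.9]
standall c [ 589.7 -192. ] size [154.5  75.4] ang -70.79 z 13.0 n 1236 mean [ 586.4 -187.4   23.1]
```

View pics/wrist1.png

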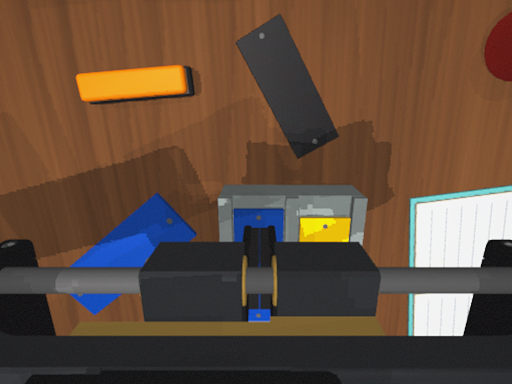

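The wrist view shows the tool over the lane, with blue's rear end at (258,210) and y≈271.5 mm, which agrees with the other cameras. Now I'll descend behind the plate.

```bash
python3 -m crank '[{"offset":[0.035,0,0],"spin":0},{"offset":[0.04,0,0],"spin":0},{"offset":[0.04,0,0],"spin":0},{"offset":[0.03,0,0],"spin":0},{"offset":[0.0185,0,0],"spin":0},{"offset":[0,0,0],"spin":0},{"offset":[0,0,0],"spin":0},{"offset":[0,0,0],"spin":0}]' 0
python3 t.py .4925 .2800 .241
python3 - <<'E'
from h import *
for n in ["wrist","scene"]:
    c=bot.capture(n); cv2.imwrite(f"pics/{n}2.png",c["pixels"])
    print(n); analyse(c)
E
```

```text
time_s: 3.6
position: [0.4941, 0.3123, 0.2427]
tcp_rot: [[0.003, 0.037, 0.999], [0.001, 0.999, -0.037], [-1.0, 0.001, 0.003]]
force: [1.2, 0.5, 0.3]
opening: 0.006
t 3.6 pos [0.4941 0.3123 0.2427] F [1.2 0.5 0.3] open 0.006
tilt x [ 0.0026  0.0011 -1.    ] yaw of tool y 87.9
offset needed [ 0.0017 -0.0323 -0.0004]
wrist
blue c [493.2 258.7] size [13.9  9.5] ang -2.55 z 61.0 n 186 mean [493.3 258.4  61. ]
yellow c [586.8 247.6] size [34.  19.6] ang -3.04 z 60.7 n 1137 mean [587.  249.7  60.1]
red none
holdertop c [596.5 251.1] size [50.4 35.6] ang 7.95 z 60.1 n 2316 mean [598.9 251.9  59.8]
standtop none
standall none
scene
blue c [490.1 191.7] size [157.  62.] ang 87.23 z 62.0 n 1698 mean [491.7 192.5  62. ]
yellow c [569.1 177.1] size [157.7  61.7] ang 87.67 z 61.9 n 2076 mean [570.9 178.   61.9]
red c [562.2  84.4] size [59.4  6.8] ang -2.05 z 54.1 n 78 mean [563.   84.7  53.5]
holdertop c [529.  183.1] size [199.6 179.8] ang 87.85 z 61.3 n 7006 mean [537.8 180.6  60.5]
standtop c [ 590.1 -194.3] size [119.1  39.3] ang -72.67 z 39.8 n 1017 mean [ 592.2 -194.    39.6]
standall c [ 591.7 -194.4] size [150.3  70.6] ang -73.04 z 25.6 n 2343 mean [ 599.8 -189.1   24.3]
```

View pics/wrist2.png

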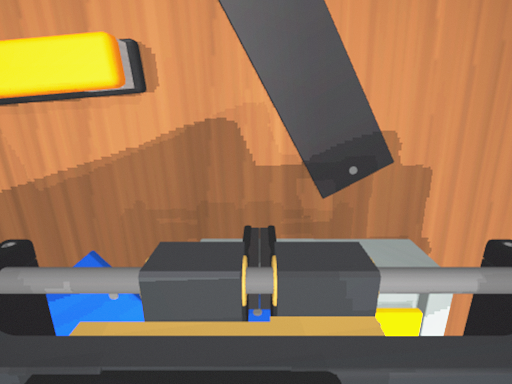

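View pics/scene2.png

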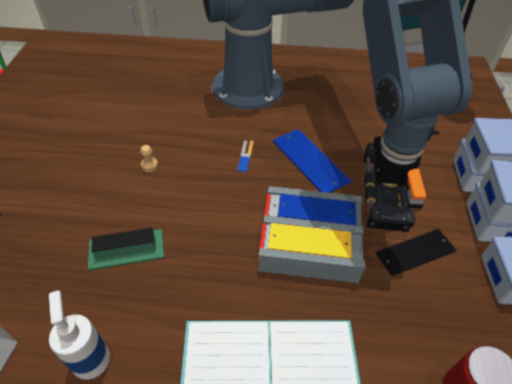

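The scene view shows the gripper at (385,195), just behind the holder's rear, with nothing disturbed. Its height was still settling, so I'll check that before pushing.

```bash
python3 t.py .4925 .2800 .241; python3 -m crank '[{"offset":[0,0,0],"spin":0},{"offset":[0,-0.005,0],"spin":0},{"offset":[0,-0.007,0],"spin":0},{"offset":[0,0,0],"spin":0}]' 0;python3 t.py .4925 .2800 .241
```

```text
t 3.7 pos [0.4942 0.312  0.2428] F [ 0.6 -0.   0.3] open 0.004
tilt x [ 0.0028  0.0011 -1.    ] yaw of tool y 87.87
offset needed [ 0.0018 -0.032  -0.0005]
time_s: 4.1
position: [0.4934, 0.2984, 0.2413]
tcp_rot: [[-0.001, 0.039, 0.999], [-0.001, 0.999, -0.039], [-1.0, -0.001, -0.001]]
force: [-0.3, 0.1, 0.3]
opening: 0.004
t 4.1 pos [0.4934 0.2984 0.2413] F [-0.3  0.1  0.3] open 0.004
tilt x [-8.e-04 -5.e-04 -1.e+00] yaw of tool y 87.76
offset needed [ 0.0003 -0.0184 -0.0002]
```

```bash
python3 -m crank '[{"offset":[0,-0.005,0],"spin":0},{"offset":[0,-0.005,0],"spin":0},{"offset":[0,-0.005,0],"spin":0},{"offset":[0,-0.005,0],"spin":0},{"offset":[0,-0.005,0],"spin":0},{"offset":[0,-0.005,0],"spin":0},{"offset":[0,-0.005,0],"spin":0},{"offset":[0,-0.005,0],"spin":0},{"offset":[0,-0.005,0],"spin":0},{"offset":[0,0,0],"spin":0}]' 0
python3 t.py .4925 .2800 .241
python3 - <<'E'
from h import *
for n in ["scene","top"]:
    c=bot.capture(n); cv2.imwrite(f"pics/{n}3.png",c["pixels"])
    print(n); analyse(c)
E
```

```text
time_s: 5.1
position: [0.4918, 0.2538, 0.2413]
tcp_rot: [[-0.0, 0.039, 0.999], [-0.0, 0.999, -0.039], [-1.0, -0.0, -0.0]]
force: [-0.4, 0.7, -0.2]
opening: 0.008
t 5.1 pos [0.4918 0.2538 0.2413] F [-0.4  0.7 -0.2] open 0.008
tilt x [-4.e-04 -3.e-04 -1.e+00] yaw of tool y 87.78
offset needed [ 0.0003  0.0262 -0.0003]
scene
blue c [488.6 156.4] size [148.9  63.1] ang 87.24 z 62.0 n 1585 mean [490.3 156.1  62. ]
yellow c [569.3 177.2] size [157.6  62.3] ang 88.13 z 61.9 n 2085 mean [571.1 178.1  62. ]
red c [562.3  84.4] size [58.4  6.8] ang -1.8 z 53.9 n 78 mean [563.1  84.7  53.5]
holdertop c [528.7 181.1] size [203.7 179.7] ang 87.79 z 61.4 n 6315 mean [543.7 171.   60.8]
standtop c [ 590.3 -193.9] size [119.3  39.5] ang -74.11 z 39.8 n 1032 mean [ 592.3 -193.9   39.4]
standall c [ 592.  -194.2] size [150.5  70.7] ang -72.74 z 24.9 n 2355 mean [ 600.  -189.3   24.2]
top
blue c [486.4 159.5] size [149.2  57.7] ang 88.27 z 62.3 n 1111 mean [486.3 157.6  62.3]
yellow c [566.8 167.6] size [129.9  59.2] ang 88.55 z 62.2 n 1030 mean [566.1 166.8  62.1]
red c [566.8  85.4] size [65.   2.6] ang -1.07 z 52.6 n 37 mean [569.8  85.6  48. ]
holdertop c [527.6 177.7] size [186.4 177.4] ang 89.05 z 61.7 n 3428 mean [527.8 159.3  61.5]
standtop c [ 588.  -191.1] size [119.3  34.2] ang -73.43 z 39.8 n 519 mean [ 587.8 -190.8   39.9]
standall c [ 590.8 -191.7] size [156.4  77. ] ang -70.85 z 13.4 n 1236 mean [ 586.3 -187.    23.2]
```

View pics/scene3.png

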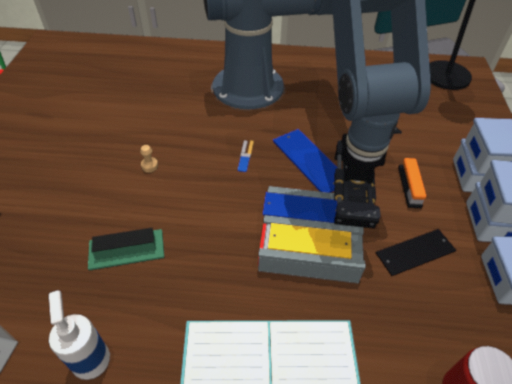

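The plate is moving flat down its lane: its front edge is now level with the lip at (266,207) in the scene view, after about 32 mm. I'll push another 49 mm or so.

```bash
python3 -m crank '[{"offset":[0,-0.005,0],"spin":0},{"offset":[0,-0.005,0],"spin":0},{"offset":[0,-0.005,0],"spin":0},{"offset":[0,-0.005,0],"spin":0},{"offset":[0,-0.005,0],"spin":0},{"offset":[0,-0.005,0],"spin":0},{"offset":[0,-0.005,0],"spin":0},{"offset":[0,-0.005,0],"spin":0},{"offset":[0,-0.004,0],"spin":0},{"offset":[0,0,0],"spin":0},{"offset":[0,0,0],"spin":0}]' 0
python3 t.py .4925 .2048 .241
python3 - <<'E'
from h import *
for n in ["scene","top"]:
    c=bot.capture(n); cv2.imwrite(f"pics/{n}4.png",c["pixels"])
    print(n); analyse(c)
E
```

```text
time_s: 6.3
position: [0.4901, 0.2103, 0.2412]
tcp_rot: [[-0.0, 0.038, 0.999], [-0.0, 0.999, -0.038], [-1.0, -0.0, -0.0]]
force: [-0.1, 0.0, -0.2]
opening: 0.008
t 6.3 pos [0.4901 0.2103 0.2412] F [-0.1  0.  -0.2] open 0.008
tilt x [-4.e-04 -2.e-04 -1.e+00] yaw of tool y 87.81
offset needed [ 0.0002 -0.0054  0.0027]
scene
blue c [487.  110.1] size [144.9  60.9] ang 87.53 z 62.0 n 1523 mean [488.6 108.6  61.9]
yellow c [569.1 177.2] size [157.4  61.7] ang 87.72 z 62.0 n 2092 mean [571.2 178.2  62. ]
red c [562.5  84.5] size [58.9  6.7] ang -1.94 z 53.8 n 77 mean [563.   84.8  53.6]
holdertop c [528.8 166.2] size [235. 180.] ang 88.52 z 61.4 n 6104 mean [545.4 164.   60.6]
standtop c [ 590.  -194.1] size [118.9  40.9] ang -72.22 z 39.8 n 1024 mean [ 592.3 -193.7   39.6]
standall c [ 591.6 -194.2] size [150.3  70.9] ang -72.83 z 25.5 n 2355 mean [ 600.  -189.2   24.2]
top
blue c [483.6 111.3] size [139.1  58. ] ang 88.51 z 62.3 n 1056 mean [484.2 109.7  62.3]
yellow c [566.1 143.5] size [82.7 59.2] ang 87.55 z 62.3 n 645 mean [565.5 142.5  62.3]
red c [566.5  85.4] size [63.9  2.6] ang -1.14 z 51.8 n 37 mean [569.8  85.6  47.9]
holdertop c [528.1 167.1] size [237.9 177.4] ang 88.08 z 61.7 n 2618 mean [526.8 132.2  61.4]
standtop c [ 588.1 -191.3] size [120.8  34.4] ang -73.4 z 40.1 n 518 mean [ 587.7 -190.5   40.1]
standall c [ 589.5 -191.1] size [150.3  73.1] ang -72.97 z 13.6 n 1231 mean [ 586.  -187.2   23.4]
```

View pics/scene4.png

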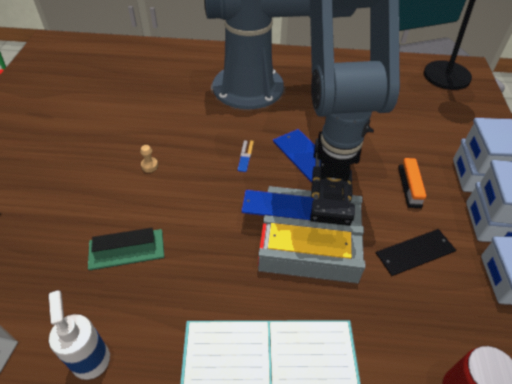

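The plate now sticks out about 49 mm, flat, with its free end at (244,203) in the scene view. I'll push 6 mm more for grip room, then back off and go up.

```bash
python3 -m crank '[{"offset":[0,-0.003,0],"spin":0},{"offset":[0,-0.003,0],"spin":0},{"offset":[0,0,0],"spin":0},{"offset":[0,0,0],"spin":0},{"offset":[0,0.01,0],"spin":0},{"offset":[0,0.01,0],"spin":0},{"offset":[-0.03,0,0],"spin":0},{"offset":[-0.04,0,0],"spin":0},{"offset":[-0.03,0,0],"spin":0},{"offset":[0,0,0],"spin":0}]' 0
python3 t.py .4925 .2048 .241
python3 - <<'E'
from h import *
for n in ["scene","top"]:
    c=bot.capture(n); cv2.imwrite(f"pics/{n}5.png",c["pixels"])
    print(n); analyse(c)
E
```

```text
time_s: 7.4
position: [0.4919, 0.226, 0.3455]
tcp_rot: [[0.01, 0.037, 0.999], [0.002, 0.999, -0.037], [-1.0, 0.003, 0.009]]
force: [0.4, 0.2, 0.6]
opening: 0.002
t 7.4 pos [0.4919 0.226  0.3455] F [0.4 0.2 0.6] open 0.002
tilt x [ 0.0096  0.0024 -1.    ] yaw of tool y 87.89
offset needed [ 0.1044 -0.0214  0.0004]
scene
blue c [486.7 111.6] size [157.7  61.6] ang 88.05 z 62.0 n 1693 mean [488.8 111.3  61.9]
yellow c [569.9 177.3] size [157.4  61.8] ang 88.42 z 61.9 n 2095 mean [571.1 178.1  61.9]
red c [562.5  84.4] size [57.7  6.7] ang -1.87 z 53.6 n 78 mean [562.9  84.7  53.3]
holdertop c [528.8 165.4] size [235.  178.9] ang 87.88 z 61.1 n 7326 mean [535.1 173.6  60.1]
standtop c [ 590.4 -194.1] size [119.2  39. ] ang -72.52 z 39.9 n 1027 mean [ 592.3 -193.8   39.6]
standall c [ 591.1 -194.4] size [150.2  71.6] ang -72.99 z 25.5 n 2355 mean [ 600.  -189.2   24.3]
top
blue c [483.9 113.9] size [155.4  57.6] ang 88.16 z 62.2 n 1200 mean [484.2 113.7  62.2]
yellow c [566.8 160.3] size [115.9  59. ] ang 88.0 z 62.2 n 901 mean [566.5 159.5  62.2]
red c [566.4  85.5] size [63.9  2.7] ang -1.29 z 51.9 n 37 mean [569.8  85.6  48.2]
holdertop c [526.8 133.9] size [179.1 167.1] ang 0.41 z 61.7 n 3242 mean [523.6 142.8  61.3]
standtop c [ 588.4 -190.9] size [118.8  34. ] ang -73.04 z 39.7 n 516 mean [ 587.8 -190.6   39.7]
standall c [ 588.9 -192.3] size [157.1  75.7] ang -74.44 z 12.8 n 1244 mean [ 586.1 -187.6   22.9]
```

View pics/scene5.png

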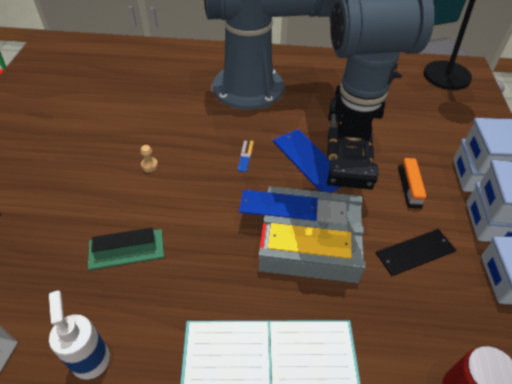

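Flat at z=62 mm, overhang about 54 mm, yellow not moved. I'll go in front of the lip with the fingers open.

```bash
python3 -m crank '[{"offset":[0,-0.03,0],"spin":0},{"offset":[0,-0.04,0],"spin":0},{"offset":[0,-0.04,0],"spin":0},{"offset":[0,-0.03,0],"spin":0},{"offset":[0,-0.018,0],"spin":0},{"offset":[0,0,0],"spin":0},{"offset":[0,0,0],"spin":0},{"offset":[0,0,0],"spin":0}]' 0.087
python3 t.py .4842 .068 .223
python3 - <<'E'
from h import *
for n in ["wrist"]:
    c=bot.capture(n); cv2.imwrite(f"pics/{n}6.png",c["pixels"])
    print(n); analyse(c)
E
```

```text
time_s: 8.3
position: [0.4844, 0.0675, 0.3405]
tcp_rot: [[-0.002, 0.037, 0.999], [0.0, 0.999, -0.037], [-1.0, 0.0, -0.002]]
force: [-0.3, 0.2, -0.8]
opening: 0.653
t 8.3 pos [0.4844 0.0675 0.3405] F [-0.3  0.2 -0.8] open 0.653
tilt x [-1.7e-03  4.0e-04 -1.0e+00] yaw of tool y 87.87
offset needed [ 0.1175  0.0005 -0.    ]
wrist
blue c [485.1 112.4] size [158.3  60.7] ang 87.76 z 60.9 n 12060 mean [486.1 119.7  60.9]
yellow c [568.  159.6] size [123.6  60.1] ang 87.68 z 60.8 n 11514 mean [567.7 164.2  60.8]
red c [565.6  85. ] size [62.8  6. ] ang -2.18 z 52.7 n 467 mean [565.4  85.2  52.7]
holdertop c [527.3 136.4] size [178.2 176.5] ang 87.65 z 60.4 n 38293 mean [525.6 153.9  59.7]
standtop none
standall c [ 565.1 -125.2] size [15.3  4.2] ang 10.45 z 5.9 n 39 mean [ 566.4 -124.8    6. ]
```

View pics/wrist6.png

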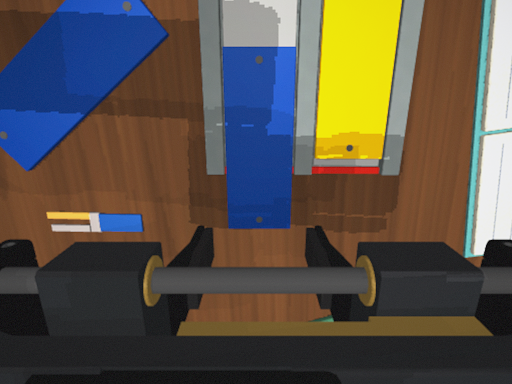

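The wrist view shows the blue free end centred between the fingers at (259,225) and confirms the plate centre at (485,112). I'll descend, then close.

```bash
python3 -m crank '[{"offset":[0,0,0],"spin":0},{"offset":[0,0,0],"spin":0},{"offset":[0,0,0],"spin":0},{"offset":[0.02,0,0],"spin":0},{"offset":[0.03,0,0],"spin":0},{"offset":[0.03,0,0],"spin":0},{"offset":[0.02,0,0],"spin":0},{"offset":[0.018,0,0],"spin":0},{"offset":[0,0,0],"spin":0},{"offset":[0,0,0],"spin":0},{"offset":[0,0,0],"spin":0}]' 0.087
python3 t.py .4842 .068 .223
python3 - <<'E'
from h import *
for n in ["wrist","scene"]:
    c=bot.capture(n); cv2.imwrite(f"pics/{n}7.png",c["pixels"])
E
```

```text
time_s: 9.45
position: [0.485, 0.0667, 0.2241]
tcp_rot: [[0.002, 0.038, 0.999], [-0.0, 0.999, -0.038], [-1.0, -0.0, 0.002]]
force: [-0.3, 0.4, -0.0]
opening: 0.999
t 9.45 pos [0.485  0.0667 0.2241] F [-0.3  0.4 -0. ] open 0.999
tilt x [ 1.8e-03 -2.0e-04 -1.0e+00] yaw of tool y 87.83
offset needed [ 0.0011  0.0013 -0.0009]
```

View pics/wrist7.png

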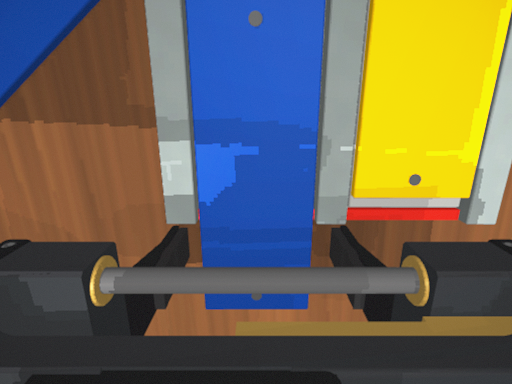

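View pics/scene7.png

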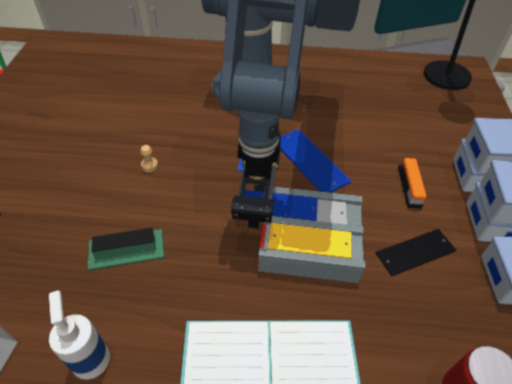

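The fingers straddle the free end in front of the rails at (180,260) and (345,260). Closing now.

```bash
python3 -m crank '[{"offset":[0,0,0],"spin":0},{"offset":[0,0,0],"spin":0},{"offset":[0,0,0],"spin":0},{"offset":[0,0,0],"spin":0},{"offset":[0,0,0],"spin":0},{"offset":[0,0,0],"spin":0},{"offset":[0,0,0],"spin":0},{"offset":[0,0,0],"spin":0},{"offset":[0,0,0],"spin":0},{"offset":[0,0,0],"spin":0}]' 0
python3 t.py .4842 .068 .223
python3 - <<'E'
from h import *
for n in ["wrist"]:
    c=bot.capture(n); cv2.imwrite(f"pics/{n}8.png",c["pixels"]); analyse(c)
E
```

```text
time_s: 10.55
position: [0.4846, 0.0666, 0.2232]
tcp_rot: [[-0.0, 0.038, 0.999], [-0.0, 0.999, -0.038], [-1.0, -0.0, -0.0]]
force: [0.4, -1.4, 1.4]
opening: 0.679
t 10.55 pos [0.4846 0.0666 0.2232] F [ 0.4 -1.4  1.4] open 0.679
tilt x [-1.e-04 -0.e+00 -1.e+00] yaw of tool y 87.82
offset needed [ 0.0002  0.0014 -0.0005]
blue c [485.6 125.5] size [129.9  62.6] ang 88.31 z 60.9 n 32937 mean [487.  133.3  60.9]
yellow c [567.4 142.1] size [89.1 61.3] ang 87.57 z 60.8 n 25882 mean [566.3 146.2  60.7]
red c [565.2  85.3] size [64.8  7.7] ang -3.62 z 52.7 n 1444 mean [566.   85.7  52.4]
holdertop c [526.5 124.8] size [176.6 131. ] ang -1.67 z 60.6 n 84012 mean [520.3 136.6  60.2]
standtop none
standall none
```

The opening is 59 mm, so the plate is pinched. Lifting gently.

```bash
python3 -m crank '[{"offset":[-0.004,0,0],"spin":0},{"offset":[-0.006,0,0],"spin":0},{"offset":[-0.008,0,0],"spin":0},{"offset":[-0.01,0,0],"spin":0},{"offset":[-0.01,0,0],"spin":0},{"offset":[-0.01,0,0],"spin":0},{"offset":[-0.01,0,0],"spin":0},{"offset":[-0.01,0,0],"spin":0},{"offset":[-0.008,0,0],"spin":0},{"offset":[-0.004,0,0],"spin":0},{"offset":[0,0,0],"spin":0},{"offset":[0,0,0],"spin":0}]' 0
python3 t.py .4842 .068 .303
cat >> h.py <<'E'
def blueplane(c):
    P=world(c);h=cv2.cvtColor(c["pixels"],cv2.COLOR_BGR2HSV);H,S,V=[h[...,i].astype(int) for i in range(3)]
    m=(c["depth"]>0)&(H>105)&(H<130)&(S>150)&(P[...,2]>.03)&(P[...,2]<.25)
    n,l,s,_=cv2.connectedComponentsWithStats(m.astype(np.uint8));p=P[l==1+np.argmax(s[1:,4])]
    q=p-p.mean(0);n=np.linalg.svd(q,full_matrices=False)[2][2];n*=np.sign(n[2])
    (cc,sz,a)=cv2.minAreaRect((p[:,:2]*1000).astype(np.float32))
    print("blue N",len(p),"mean",np.round(p.mean(0)*1000,1),"normal",np.round(n,3),"zrange",np.round(np.percentile(p[:,2],[1,99])*1000,1),"rect",np.round(cc,1),np.round(sz,1),round(a,2))
E
python3 - <<'E'
from h import *
for n in ["wrist","scene"]:
    c=bot.capture(n); cv2.imwrite(f"pics/{n}9.png",c["pixels"]); blueplane(c); analyse(c)
E
```

```text
time_s: 11.8
position: [0.4845, 0.0666, 0.3031]
tcp_rot: [[-0.0, 0.038, 0.999], [0.0, 0.999, -0.038], [-1.0, 0.0, -0.0]]
force: [-0.2, -0.2, 0.0]
opening: 0.683
t 11.8 pos [0.4845 0.0666 0.3031] F [-0.2 -0.2  0. ] open 0.683
tilt x [-4.e-04  0.e+00 -1.e+00] yaw of tool y 87.82
offset needed [ 0.0001  0.0014 -0.0004]
blue N 32700 mean [486.8 133.2 140.3] normal [-0.001  0.006  1.   ] zrange [138.7 141.8] rect [478.  125.6] [129.7  77.2] 88.56
blue c [441.2 191.4] size [0. 0.] ang 0.0 z 57.8 n 1 mean [441.2 191.4  57.8]
yellow c [567.8 153.7] size [112.8  60.5] ang 87.78 z 60.8 n 14022 mean [567.3 158.1  60.8]
red c [565.1  85.3] size [64.2  6. ] ang -2.16 z 52.8 n 613 mean [565.7  85.5  52.6]
holdertop c [574.3 146.6] size [130.   83.2] ang 87.55 z 60.5 n 20571 mean [574.8 152.2  60. ]
standtop none
standall none
blue N 1122 mean [490.8 146.1 141.6] normal [-0.111  0.041  0.993] zrange [137.  144.4] rect [518.2 145.2] [ 92.1 126.2] 88.81
blue c [ 831.1 -173. ] size [58.6 21. ] ang -40.07 z 60.4 n 339 mean [ 834.  -170.1   60.5]
yellow c [569.5 177. ] size [158.3  61.4] ang 87.58 z 62.0 n 2097 mean [570.9 177.2  62. ]
red c [562.9  84.4] size [57.6  6.8] ang -2.43 z 53.8 n 75 mean [563.4  84.7  53.4]
holdertop c [529.3 183.2] size [200.1 179.1] ang 87.77 z 60.0 n 6668 mean [540.9 181.4  58.9]
standtop c [ 589.7 -194.2] size [119.4  40.3] ang -73.42 z 39.7 n 1023 mean [ 592.2 -193.8   39.5]
standall c [ 591.4 -194.1] size [149.9  70.9] ang -72.68 z 25.6 n 2350 mean [ 599.9 -189.1   24.2]
```

View pics/scene9.png

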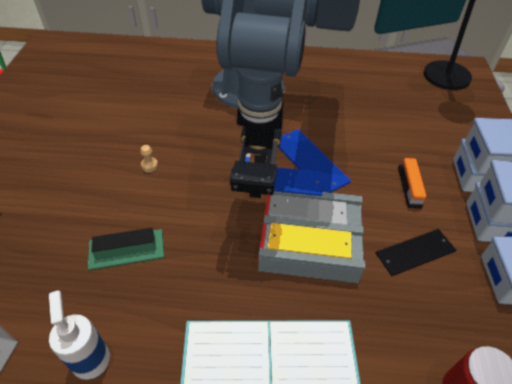

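View pics/wrist9.png

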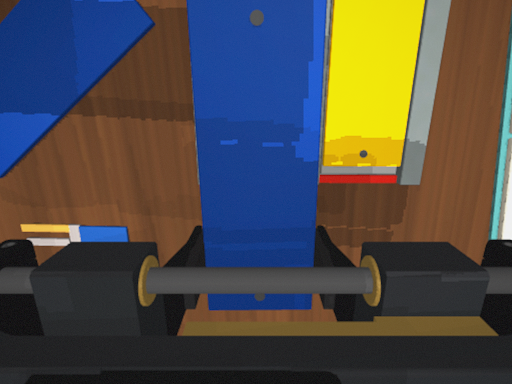

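The plate is held level (wrist plane normal tilt 0.3°) and well clear of the holder. Now I'll turn it about 19° to match the stand.

```bash
python3 -m crank '[{"offset":[0,0,0],"spin":-0.06},{"offset":[0,0,0],"spin":-0.09},{"offset":[0,0,0],"spin":-0.09},{"offset":[0,0,0],"spin":-0.06},{"offset":[0,0,0],"spin":-0.033},{"offset":[0,0,0],"spin":0},{"offset":[0,0,0],"spin":0}]' 0
python3 t.py .6026 -.2366 .303
```

```text
time_s: 12.6
position: [0.4846, 0.0666, 0.3029]
tcp_rot: [[-0.001, -0.29, 0.957], [0.0, 0.957, 0.29], [-1.0, 0.0, -0.001]]
force: [-0.5, -0.1, -1.1]
opening: 0.683
t 12.6 pos [0.4846 0.0666 0.3029] F [-0.5 -0.1 -1.1] open 0.683
tilt x [-7.e-04  1.e-04 -1.e+00] yaw of tool y 106.86
offset needed [-2.000e-04 -3.244e-01  2.500e-02]
```

```bash
python3 -m crank '[{"offset":[0,-0.01,0.001],"spin":0},{"offset":[0,-0.025,0.002],"spin":0},{"offset":[0,-0.035,0.003],"spin":0},{"offset":[0,-0.04,0.003],"spin":0},{"offset":[0,-0.04,0.003],"spin":0},{"offset":[0,-0.04,0.003],"spin":0},{"offset":[0,-0.04,0.003],"spin":0},{"offset":[0,-0.035,0.003],"spin":0},{"offset":[0,-0.03,0.002],"spin":0},{"offset":[0,-0.02,0.001],"spin":0},{"offset":[0,-0.009,0.001],"spin":0},{"offset":[0,0,0],"spin":0}]' 0
python3 -m crank '[{"offset":[0,0,0],"spin":0},{"offset":[0,0,0],"spin":0}]' 0 >/dev/null
python3 t.py .6026 -.2366 .303
python3 - <<'E'
from h import *
for n in ["wrist","scene","top"]:
    c=bot.capture(n); cv2.imwrite(f"pics/{n}10.png",c["pixels"]); print(n);blueplane(c);analyse(c)
E
```

```text
time_s: 13.8
position: [0.6028, -0.2376, 0.3029]
tcp_rot: [[0.0, -0.289, 0.957], [-0.0, 0.957, 0.289], [-1.0, -0.0, 0.0]]
force: [-0.1, 0.3, 0.1]
opening: 0.682
t 14.0 pos [ 0.6023 -0.2348  0.3031] F [-0.5  0.2 -0.3] open 0.685
tilt x [-0.0012  0.001  -1.    ] yaw of tool y 106.96
offset needed [ 0.0001 -0.0018 -0.0002]
wrist
blue N 32682 mean [ 582.3 -171.2  140.3] normal [-0.     0.004  1.   ] zrange [138.7 141.8] rect [ 584.2 -179.1] [ 62.5 128.7] 16.51
blue c [ 791.9 -189.7] size [57.3 18.7] ang 87.82 z 58.0 n 1576 mean [ 787.3 -188.9   58.6]
yellow none
red none
holdertop none
standtop none
standall none
scene
blue N 1504 mean [ 585.3 -165.6  142.3] normal [-0.144 -0.01   0.99 ] zrange [138.2 196.8] rect [ 608.  -158.8] [114.6 108.6] 18.16
blue c [ 831.5 -173.2] size [58.6 20.7] ang -41.69 z 60.5 n 345 mean [ 833.6 -170.    60.5]
yellow c [569.5 177.4] size [157.5  61.5] ang 88.48 z 61.9 n 2079 mean [570.9 177.8  61.9]
red c [563.4  84.5] size [59.4  6.8] ang -1.88 z 54.2 n 78 mean [563.3  84.7  53.9]
holdertop c [529.4 183. ] size [199.5 179.7] ang 87.87 z 60.2 n 6917 mean [537.2 179.6  59. ]
standtop c [ 590.4 -194.4] size [119.9  39.3] ang -73.12 z 39.8 n 1029 mean [ 592.4 -194.3   39.5]
standall c [ 591.7 -194.4] size [150.5  72.2] ang -73.02 z 25.6 n 2345 mean [ 599.8 -189.1   24.2]
top
blue N 83 mean [ 790.4 -174.5   59.8] normal [-0.896  0.441  0.048] zrange [43.7 74.9] rect [ 792.3 -175.9] [53.1 14.6] 63.02
blue c [ 792.3 -175.9] size [53.1 14.6] ang 63.02 z 60.1 n 77 mean [ 790.5 -174.5   60.6]
yellow c [567.3 180.2] size [155.7  59.8] ang 88.1 z 62.2 n 1208 mean [567.1 179.3  62.3]
red c [483.5  89.7] size [57.7  2.9] ang -1.44 z 52.1 n 43 mean [483.3  89.7  49.4]
holdertop c [528.7 186.8] size [199.9 176.8] ang 87.78 z 59.7 n 4390 mean [528.  182.9  59.1]
standtop none
standall c [ 689.8 -177.8] size [2.8 0. ] ang 0.62 z 5.1 n 2 mean [ 689.8 -177.8    5.1]
```

View pics/scene10.png

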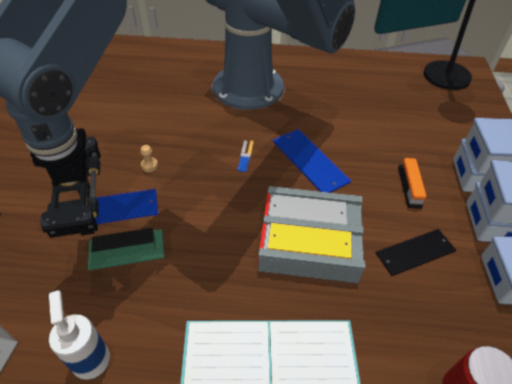

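View pics/wrist10.png

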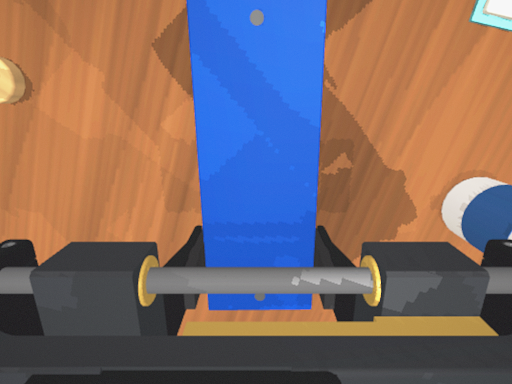

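The plate hangs level above the stand: at (127,206) in the scene view, with the stand at (127,248). Its estimated centre is (589,-194), against the stand's (589,-193). Lowering it now.

```bash
python3 -m crank '[{"offset":[0.008,0,0],"spin":0},{"offset":[0.015,0,0],"spin":0},{"offset":[0.018,0,0],"spin":0},{"offset":[0.018,0,0],"spin":0},{"offset":[0.015,0,0],"spin":0},{"offset":[0.01,0,0],"spin":0},{"offset":[0.004,0,0],"spin":0},{"offset":[0.002,0,0],"spin":0},{"offset":[0.002,0,0],"spin":0},{"offset":[0,0,0],"spin":0},{"offset":[0,0,0],"spin":0}]' 0
python3 t.py .6026 -.2366 .2072
```

```text
time_s: 15.25
position: [0.603, -0.2362, 0.2119]
tcp_rot: [[0.001, -0.291, 0.957], [-0.001, 0.957, 0.291], [-1.0, -0.001, 0.001]]
force: [1.0, -0.1, 0.3]
opening: 0.684
t 15.25 pos [ 0.603  -0.2362  0.2119] F [ 1.  -0.1  0.3] open 0.684
tilt x [ 1.1e-03 -7.0e-04 -1.0e+00] yaw of tool y 106.9
offset needed [ 0.0047 -0.0002 -0.0005]
```

```bash
python3 -m crank '[{"offset":[0.0015,0,0],"spin":0},{"offset":[0.0015,0,0],"spin":0},{"offset":[0.001,0,0],"spin":0},{"offset":[0,0,0],"spin":0},{"offset":[0,0,0],"spin":0},{"offset":[0,0,0],"spin":0}]' 0
python3 t.py .6026 -.2366 .2072
python3 - <<'E'
from h import *
for n in ["wrist","scene"]:
    c=bot.capture(n); cv2.imwrite(f"pics/{n}11.png",c["pixels"]); print(n);blueplane(c)
E
```

```text
time_s: 15.85
position: [0.6028, -0.2361, 0.2074]
tcp_rot: [[0.0, -0.291, 0.957], [-0.0, 0.957, 0.291], [-1.0, -0.0, 0.0]]
force: [0.2, -0.4, 1.3]
opening: 0.686
t 15.85 pos [ 0.6028 -0.2361  0.2074] F [ 0.2 -0.4  1.3] open 0.686
tilt x [ 1.e-04 -0.e+00 -1.e+00] yaw of tool y 106.9
offset needed [ 0.0002 -0.0004 -0.0003]
wrist
blue N 32760 mean [ 583.  -172.6   44.8] normal [-0.     0.001  1.   ] zrange [43.3 46.3] rect [ 585.5 -180.6] [ 62.1 128.9] 16.21
scene
blue N 1323 mean [ 585.2 -166.2   46.6] normal [-0.11  -0.003  0.994] zrange [ 41.4 100.4] rect [ 607.3 -159.6] [111.8 107.7] 18.42
```

View pics/scene11.png

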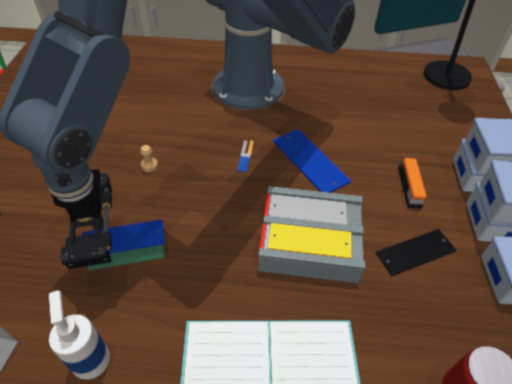

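The plate is level and its top is at about 46 mm, so it's resting on the stand (force 1.3 N). Releasing.

```bash
python3 -m crank '[{"offset":[0.0003,0,0],"spin":0},{"offset":[0,0,0],"spin":0},{"offset":[0,0,0],"spin":0},{"offset":[0,0,0],"spin":0},{"offset":[0,0,0],"spin":0},{"offset":[0,0,0],"spin":0},{"offset":[0,0,0],"spin":0},{"offset":[0,0,0],"spin":0}]' 0.087
python3 t.py .6026 -.2366 .2072
python3 - <<'E'
from h import *
for n in ["wrist"]:
    c=bot.capture(n); cv2.imwrite(f"pics/{n}12.png",c["pixels"]); print(n);blueplane(c)
E
```

```text
time_s: 16.75
position: [0.6028, -0.2361, 0.2069]
tcp_rot: [[-0.0, -0.291, 0.957], [0.0, 0.957, 0.291], [-1.0, 0.0, -0.0]]
force: [-0.2, 1.2, -0.4]
opening: 0.998
t 16.75 pos [ 0.6028 -0.2361  0.2069] F [-0.2  1.2 -0.4] open 0.998
tilt x [-0.  0. -1.] yaw of tool y 106.9
offset needed [-0.0003 -0.0004 -0.0003]
wrist
blue N 32844 mean [ 582.9 -172.5   44.8] normal [0.    0.001 1.   ] zrange [43.3 46.3] rect [ 585.4 -180.5] [ 59.7 128.6] 17.31
```

View pics/wrist12.png

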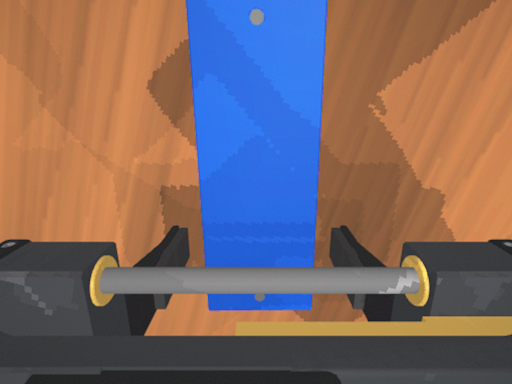

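The fingers are clear on both sides and the plate stayed put. I'll go straight up, then draw back toward the far side so the cameras can see it.

```bash
python3 -m crank '[{"offset":[-0.01,0,0],"spin":0},{"offset":[-0.02,0,0],"spin":0},{"offset":[-0.03,0,0],"spin":0},{"offset":[-0.035,0,0],"spin":0},{"offset":[-0.03,0,0],"spin":0},{"offset":[0,0,-0.02],"spin":0},{"offset":[0,0,-0.04],"spin":0},{"offset":[0,0,-0.04],"spin":0},{"offset":[0,0,-0.04],"spin":0},{"offset":[0,0,-0.02],"spin":0},{"offset":[0,0,0],"spin":0},{"offset":[0,0,0],"spin":0}]' 0.087
python3 - <<'E'
from h import *
for n in ["scene","top"]:
    c=bot.capture(n); cv2.imwrite(f"pics/{n}13.png",c["pixels"]); print(n)
    P=world(c);h=cv2.cvtColor(c["pixels"],cv2.COLOR_BGR2HSV);H,S,V=[h[...,i].astype(int) for i in range(3)]
    rect(P,(c["depth"]>0)&(H>105)&(H<130)&(S>150)&(P[...,0]<.7)&(P[...,1]<0),.03,.06,"placed")
    analyse(c)
E
```

```text
time_s: 18.0
position: [0.4499, -0.283, 0.3328]
tcp_rot: [[0.002, -0.29, 0.957], [-0.001, 0.957, 0.29], [-1.0, -0.002, 0.001]]
force: [0.4, 0.5, 0.2]
opening: 1.002
scene
placed c [ 590.1 -192.5] size [159.5  62.4] ang -72.51 z 45.9 n 2081 mean [ 592.5 -192.6   45.8]
blue c [ 590.6 -192.3] size [159.5  61.3] ang -72.51 z 46.3 n 1547 mean [ 592.  -193.5   46.4]
yellow c [569.2 177.2] size [157.2  61.1] ang 87.87 z 62.0 n 2073 mean [571.  177.9  62. ]
red c [563.2  84.5] size [58.4  6.9] ang -2.08 z 54.0 n 78 mean [563.1  84.7  53.6]
holdertop c [528.8 183.4] size [200.2 181.1] ang 87.77 z 60.2 n 6882 mean [537.1 179.3  59. ]
standtop c [ 570.  -226.1] size [0. 0.] ang 0.0 z 47.3 n 1 mean [ 570.  -226.1   47.3]
standall c [ 592.2 -191.9] size [159.8  68.9] ang -72.32 z 45.1 n 3100 mean [ 598.6 -191.1   34.6]
top
placed c [ 588.2 -189.9] size [160.7  58.5] ang -72.66 z 45.8 n 1170 mean [ 587.6 -189.1   45.8]
blue c [ 587.6 -189.1] size [158.8  57.9] ang -72.66 z 46.7 n 779 mean [ 587.9 -190.5   47. ]
yellow c [567.8 180. ] size [155.5  59.7] ang 87.85 z 62.3 n 1212 mean [567.2 179.2  62.3]
red c [483.4  89.6] size [58.   2.8] ang -1.22 z 53.4 n 43 mean [483.2  89.7  49.9]
holdertop c [528.9 186.9] size [200.2 177.3] ang 87.75 z 59.8 n 4418 mean [527.8 183.2  59.1]
standtop none
standall c [ 590.8 -196.8] size [177.9  77.7] ang -71.82 z 45.4 n 1366 mean [ 585.2 -190.3   40.9]
```

View pics/scene13.png

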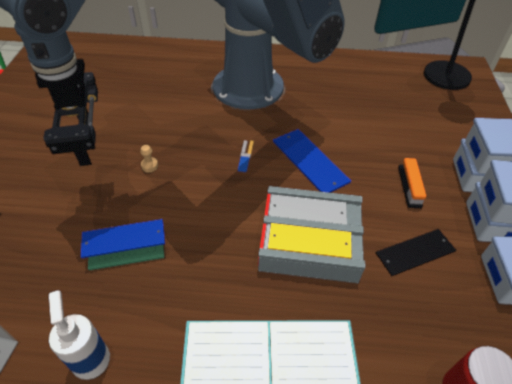

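The blue plate lies flat on the stand at (123,239) in the scene view. Its centre is within 2 mm of the stand's and its angle within about 0.5°. Yellow hasn't moved and the arm is clear, so I'm handing in.

```bash
python3 - <<'E'
from rig import bot
print(bot.hand_in())
E
```

```text
the job is handed in; nothing more can be done
None
```

The blue plate is lying flat on the green marking stand, released, and I handed the job in at about 18 s; no verdict was reported. I pushed the plate flat along its lane to about 54 mm overhang and pinched the free end across its width. I then lifted it level by 80 mm, turned it about 19° to match the stand and laid it down.

Last checks, from the scene and top cameras:
- **Position:** the plate's centre is about 2 mm from the stand's, and its angle is within about 0.5–1°.
- **Height:** its top is at about 46 mm, as expected for a 6 mm plate on the 40 mm stand.
- **Yellow plate:** it's where it started, to within about 0.5 mm.
- **Arm:** it's clear of everything, with the fingers open.

No check failed. The two cameras disagree by 2–3 mm in absolute position, which is about their stated calibration error.

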